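# Fit the transport-lock pin of a plate reader by feel

## Robot

A 6-joint arm with a two-finger parallel gripper is mounted at the origin on a cart in front of the work surface, level with it; the furniture and walls round the work are solid. World frame = base frame: x ahead of the robot, y to its left, z up, the work surface at z = 0. Lengths are in mm, angles in degrees, forces in N, time in s.
With the tool pointing down it reaches from about 300 to 850 mm from the base axis. Payload 4.2 kg.
Tool frame: the origin (TCP) lies midway between the tips of the shut fingers; the grasp point (between the pads) lies 19 mm behind it; z points along the fingers, y is the direction in which the jaws open and shut (so a half turn about z gives the same grasp; the last joint's range is limited). The gripper opens to 91 mm and grips with 3 to 60 N. Pads are 32 mm wide; open, the fingers measure 118 mm over their backs; the gripper's body (76 mm by 178 mm) begins 60 mm behind the grasp point.
Start: joints at [-78.323, 18.312, 89.639, -0, 72.044, -1.146], TCP at [127.616, -560.679, 185.476] pointing down, gripper open.
Joint ranges: [-177.97, 177.97], [-48.28, 115.42], [12.27, 149.76], [-77.06, 257.06], [2.81, 150.46], [-146.56, 146.56]. Speed limits (degrees/s): [147.25, 147.25, 180, 180, 180, 180].

## Interface

Orientations are given as [roll, pitch, yaw] about the fixed x, y, z axes, in that order (R = Rz(yaw) Ry(pitch) Rx(roll)).
In Python, from workcell import env gives the robot as it stands.
- The arm moves only by the shell command python3 -m jog 'ROWS' [FORCE]. ROWS is JSON, a list of rows, each an object of numbers: "dx", "dy", "dz": the shift along the world's x, y, z in m; "wx", "wy", "wz": the turn, a rotation vector about the world's x, y, z in rad; "grip": the gripper's target within -1 to 1 (shut at 1, half-way at 0, fully open at -1). In form: [{"dx": .., "dy": .., "dz": .., "wx": .., "wy": .., "wz": .., "grip": ..}, ...]. A call has 1 to 10 rows; each row shifts and turns the commanded pose from where the row before left it; what a row does not reach is not made up. A row lasts 1/10 s, in which the tool goes at most 50 mm and 8.59 degrees, less where a joint would pass 70% of its speed; a pose out of reach is approached as far as the arm can. A call with a gripper value outside its range is refused whole. The fingers move at their own pace and stop on an object; FORCE is the grip in N (left out, the last holds). Time passes only in rows, so rows that do not move let the fingers close. It gives the time, the measured TCP pose, the force and the opening at its end, in the units of the state.
- env.state(): the state, without advancing time (a new reading comes with each control period).
- env.grab_frame(name): name is "scene" or "top" or "wrist"; returns the picture (384x512x3 uint8, red, green, blue); there is no depth.
- env.get_calibration(name): a dict with "fx", "fy", "cx", "cy" (pixels), "k1" (the pictures are not rectified: a ray, as slopes to the right and down, at radius r is drawn at 1 + k1 r^2 times it, then the intrinsics apply), "R" (3x3) and "t" (3): a world point X has camera coordinates R X + t. Camera axes: x right, y down, z forward; pixel columns grow to the right and rows downward; lengths in mm; the calibration is good to about 2 mm. A picture is of the moment at which its call begins: read the wrist's pose just before it. get_calibration takes no time and is no camera call; for the wrist camera it gives the pose at the moment of the call.
- env.job_done(): hands the job in, once; it reports no verdict.
The state is a dict: "time_s": time; "qpos": joint angles; "qvel": joint speeds; "effort": joint torques, N m; "ee_pos": TCP position; "ee_rot": TCP orientation; "force": force on the tool from outside, world axes, zero at the start; "torque": the same for the moment, N m; "gripper_width": finger opening in mm.
Only numpy, scipy, OpenCV 4.12 (cv2) and the standard library are available. Lean on these libraries where they do the work, as an engineer would, in place of code of your own. Each camera call takes 0.05 s, during which the arm holds its last target. There are 200 camera calls.

## Task

Lock the small plate reader for transport: pick up its lock pin, put the tip through the slot in the reader's front, feel gently along the hidden carriage behind it until the tip drops into the bore, and push the pin fully home so that its collar sits against the front panel; then let go. Only light pressure: the reader must never be pushed with more than 25 N, and the other things on the bench stay where they are.

Things in the scene. Friction and masses are not known exactly. Their poses are not given: they have to be found in the camera images.
- slot (a point): Middle of the slot in the reader's front panel, on the outer face, 50 mm above the bench. Axes (the reader's): x level into the reader, the way the pin goes in; y along the slot; z up. The slot is 66 mm long (y), 12 mm high; the panel is 4 mm thick, the case hollow behind it.
- behind_slot (a point): Point of the reader 26 mm straight behind slot (same axes), on the resting plane of the hidden carriage's flat upright steel face, which covers the whole slot. The carriage has one round through bore, 10.5 mm across, 20 mm deep, level with this point but anywhere up to 24 mm either side of it along y: different each time, not measured, not visible.
- reader: Plate reader: low closed white case, 110 mm deep (x), 200 wide, 78 high, fixed; origin under its middle, front panel 55 mm from it towards -x. Its hidden carriage is stiff sideways but floats on soft springs: pressed by the pin it gives way along x by about 1.25 mm per newton, up to a hard stop after 10 mm.
- pin_grip (a point): Centre of the lock pin's handle, half-way up. x points along the shank to the tip, z up. The handle is a black block 44 mm long (x), 18 wide (y), 40 high; the pin stands on it, shank level, 20 mm above the bench. Grasp it from above across its width. Loose, about 100 g.
- pin_collar (a point): Middle of the front face of the pin's collar, 27 mm ahead of pin_grip (same axes); this face shall come against the reader's panel. The collar is a steel plate in front of the handle, 5 mm thick, 26 mm wide, 40 mm high.
- pin_tip (a point): End of the pin's shank, on its axis, 89 mm ahead of pin_grip and 62 mm ahead of the collar's front (same axes). The shank is round steel, 8 mm across, its last 6 mm tapering to 4 mm.
- lock_pin: The lock pin as a whole; origin under the middle of the handle, on the bench at the start.
- tape_roll: A bystander: roll of tape lying flat, 77 mm across, 16 mm high; origin at the centre of its underside. It may change places with the pin.
- ocular: A bystander: spare black eyepiece, 45 mm across, 61 mm high, standing; origin at the centre of its underside.
- slide_mailer: A bystander: flat plastic box, 31 x 83 x 22 mm; origin at the centre of its underside.
- amber_bottle: A bystander: small amber bottle, 41 mm across, 82 mm high; origin at the centre of its underside.
Mind the look-alikes: they are no part of the job. There is more than one size of the reader; the job needs the larger. Several things look just like the lock_pin: the one meant starts farthest to the robot's right.

How it is judged (in metres and radians):
On the way, in this order (a step that is already met when the one before it is completed fails the run):
1. the pin is lifted off the bench (height (world z) of pin_grip above 0.035 m), for 0.1 s.
2. the pin's tip is through the slot (x of pin_tip in the frame of slot above 0.015 m and y of pin_tip in the frame of slot between -0.033 and 0.033 m and z of pin_tip in the frame of slot between -0.008 and 0.008 m), for 0.1 s.
At the end, for the whole second after the job is handed in: The pin sits through the slot in the carriage's bore, in line with the reader within 0.18 rad, its collar within 5 mm of the front panel and its tip at least 56 mm behind the panel's outer face, at rest and released (x of pin_collar in the frame of slot above -0.005 m and x of pin_tip in the frame of slot above 0.056 m and y of pin_tip in the frame of slot between -0.031 and 0.031 m and z of pin_tip in the frame of slot between -0.009 and 0.009 m and angle between the x axis of pin_grip and the x axis of slot, either way round below 0.18 rad and linear speed of lock_pin below 0.02 m/s); the robot touches nothing.
It fails at once if the pin or the robot pushes the reader with more than 25 N (contact force between any of lock_pin, the arm, the fingers and reader above 25 N).
It fails at once if a bystander is moved by more than 30 mm (distance of any of tape_roll, ocular, slide_mailer, amber_bottle from where it was at the start of the episode above 0.03 m).
It also fails if it takes over 64 s, if anything falls off the work surface, if the arm or the gripper's body presses on something with over 40 N, if the wrist force passes 120 N, or if a joint passes its speed limit or range.

## Working session

There is one attempt and no reset: what is moved stays moved. The work goes in short steps, Python scripts to look and compute and a shell command to move; the robot and the scene stay as the last step left them, time stands still between calls to the robot, and variables do not carry over. Pictures are saved under pics/ and viewed, about 8 in all and at most 12, crops included, and the job is handed in when it is done.

```bash
ls; mkdir -p pics; cat > h.py <<'E'
import numpy as np, cv2
from workcell import env
def save(cam,fn):
    im=env.grab_frame(cam); cv2.imwrite('pics/'+fn,im[:,:,::-1]); return im
def ray(cam,u,v,c=None):
    c=c or env.get_calibration(cam)
    x=(u-c['cx'])/c['fx']; y=(v-c['cy'])/c['fy']
    a,b=x,y
    for _ in range(20):
        s=1+c['k1']*(a*a+b*b); a,b=x/s,y/s
    R=np.array(c['R']); t=np.array(c['t']).ravel()
    return -R.T@t, R.T@np.array([a,b,1.])
def at(cam,u,v,z,c=None):
    o,d=ray(cam,u,v,c); return o+d*(z-o[2])/d[2]
def proj(cam,X,c=None):
    c=c or env.get_calibration(cam)
    p=np.array(c['R'])@np.array(X)+np.array(c['t']).ravel()
    a,b=p[0]/p[2],p[1]/p[2]; s=1+c['k1']*(a*a+b*b)
    return c['fx']*a*s+c['cx'],c['fy']*b*s+c['cy']
E
python3 - <<'E'
from h import *
s=save('scene','s0.png');t=save('top','t0.png')
print(env.state())
for n in('scene','top'):
    print({k:np.round(v,3).tolist() for k,v in env.get_calibration(n).items()})
cv2.imwrite('pics/t0b.png',cv2.resize(t[:,:,::-1],(800,600),interpolation=cv2.INTER_CUBIC))
cv2.imwrite('pics/s0b.png',cv2.resize(s[:,:,::-1],(800,600),interpolation=cv2.INTER_CUBIC))
E
```

```text
pics
{'time_s': 0.1, 'qpos': array([-7.83223519e+01,  1.83489495e+01,  8.96970377e+01, -4.70809555e-05,
        7.20444786e+01, -1.14318300e+00]), 'qvel': array([-0.06060831, -0.04792398, -0.20903335, -0.04337341, -0.10007102,
        0.07933387]), 'effort': array([ 3.14979452e-04, -4.13331592e+01, -2.32508504e+01,  7.28984317e-02,
        4.22155915e-02, -6.16725742e-05]), 'ee_pos': array([ 127.5245464 , -560.1895044 ,  184.71076892]), 'ee_rot': array([-1.79909551e+02, -1.76012330e-03,  1.28208442e+01]), 'force': array([-0.1236814 , -0.67445425,  0.36770937]), 'torque': array([ 0.00042776, -0.03477944,  0.04772971]), 'gripper_width': 91.16674836537848}
{'fx': 437.938, 'fy': 437.938, 'cx': 252.252, 'cy': 197.859, 'k1': -0.045, 'R': [[-0.802, -0.598, 0.016], [-0.377, 0.485, -0.789], [0.464, -0.639, -0.614]], 't': [406.375, 304.493, 978.773]}
{'fx': 451.612, 'fy': 451.612, 'cx': 254.337, 'cy': 200.449, 'k1': -0.023, 'R': [[0.115, -0.993, 0.005], [-0.973, -0.113, -0.201], [0.2, 0.018, -0.98]], 't': [-109.448, 528.491, 1232.072]}
```

View pics/t0b.png

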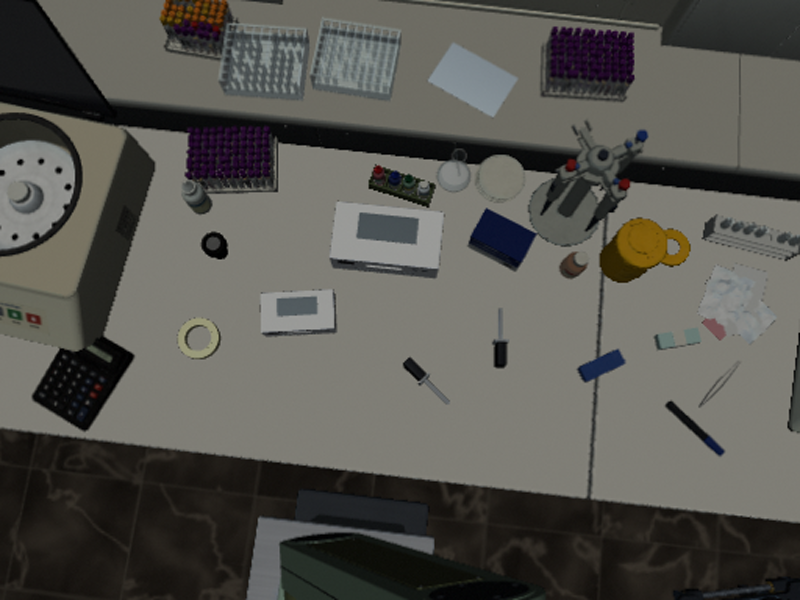

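View pics/s0b.png

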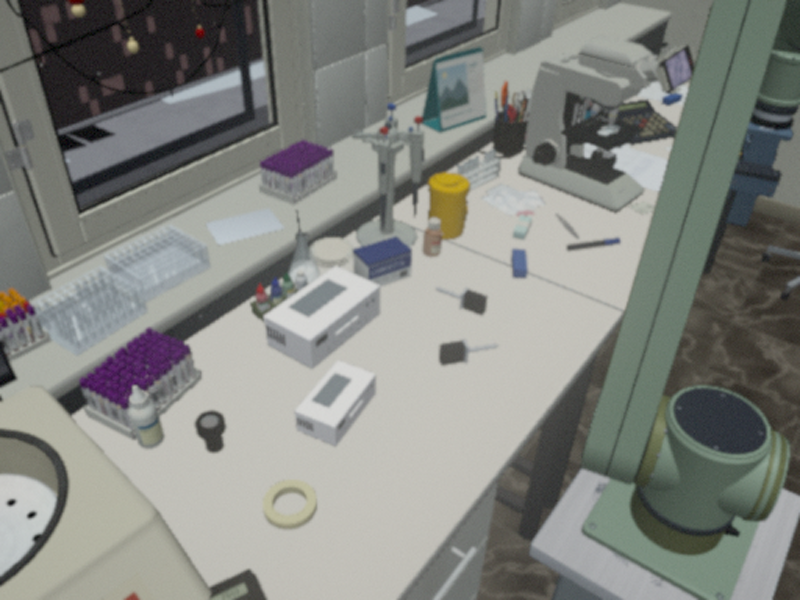

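Possible pins: (500,340) and (425,380) in the 800x600 top view. The first is farther right, so I choose it. Possible readers: (387,238), large, and (298,312), small. I choose the large one. Next is a close crop.

```bash
python3 - <<'E'
from h import *
t=cv2.imread('pics/t0.png')
a=cv2.resize(t[122:182,205:290],None,fx=9,fy=9,interpolation=cv2.INTER_CUBIC)[:, :765]
b=cv2.resize(t[190:265,250:350],None,fx=7,fy=7,interpolation=cv2.INTER_CUBIC)
cv2.imwrite('pics/c1.png',cv2.convertScaleAbs(a,alpha=1.2)); cv2.imwrite('pics/c2.png',cv2.convertScaleAbs(b,alpha=1.5))
s=.64
for n,u,v,z in[('handle',500,353,40),('tip',500,310,20),('pinB',416,369,40),('bottle',573,262,82),('mailer',601,365,22),('reader',387,235,78),('sm',298,310,60)]:
    print(n,at('top',u*s,v*s,z).round(0))
E
```

```text
handle [ 488. -242.   40.]
tip [ 573. -238.   20.]
pinB [442. -93.  40.]
bottle [ 663. -354.   82.]
mailer [ 491. -432.   22.]
reader [676. -13.  78.]
sm [521. 132.  60.]
```

View pics/c1.png

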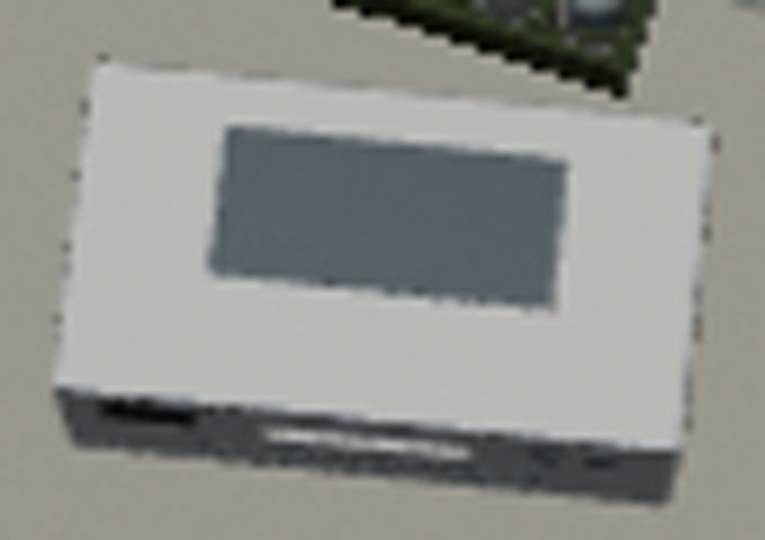

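View pics/c2.png

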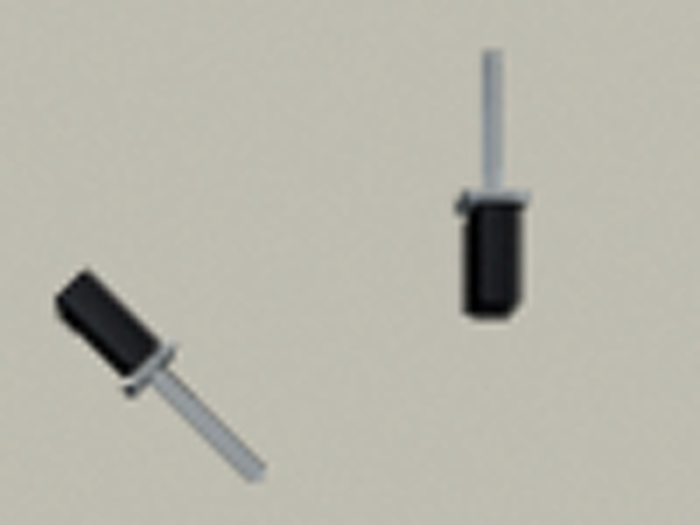

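The crops confirm the choice. c1 shows the large reader: top corners (98,66), (712,125), (682,445), (57,388), and the slot stripe near (365,443). c2 shows the right-hand pin, with its handle near (493,255) and tip at (492,50), pointing away from the robot.

```bash
cat >> h.py <<'E'
def fitrect(P,Q):
    "rigid 2D fit of model P (local) to Q (world): yaw, origin, residuals"
    P=np.array(P,float);Q=np.array(Q,float)
    z=(P-P.mean(0))@[1,1j]; w=(Q-Q.mean(0))@[1,1j]
    a=np.angle((z.conj()*w).sum()); R=np.array([[np.cos(a),-np.sin(a)],[np.sin(a),np.cos(a)]])
    o=Q.mean(0)-R@P.mean(0); return np.degrees(a),o,Q-(P@R.T+o)
E
python3 - <<'E'
from h import *
f=lambda u,v,z,o,s:at('top',o[0]+(u+.5)/s-.5,o[1]+(v+.5)/s-.5,z)[:2]
Q=[f(u,v,78,(205,122),9) for u,v in[(98,66),(712,125),(682,445),(57,388)]]
a,o,r=fitrect([(55,100),(55,-100),(-55,-100),(-55,100)],Q)
print('reader',a,o,r.round(1).tolist())
R=np.array([[np.cos(np.radians(a)),-np.sin(np.radians(a))],[np.sin(np.radians(a)),np.cos(np.radians(a))]])
print('slot',o+R@[-55,0]); s=o+R@[-55,0]
g=lambda u,v,z:f(u,v,z,(250,190),7)
print('slotpix',g and f(365,445,50,(205,122),9))
t=g(492,50,20);c=g(492,190,22);print('tip',t,'collar',c,np.linalg.norm(t-c))
print('collar top ends',g(462,197,40),g(530,197,40))
print('handle top front/back',g(495,205,40),g(495,300,40))
print({k:np.round(v,3).tolist() for k,v in env.get_calibration('wrist').items()})
E
```

```text
reader 0.9937089553445301 [677.19483282 -12.17735309] [[-1.2, -1.4], [-1.6, 0.8], [1.8, 1.4], [0.9, -0.8]]
slot [622.20310452 -13.13119739]
slotpix [621.76046571 -11.33793046]
tip [ 577.83564902 -236.89151652] collar [ 518.21468598 -241.71737513] 59.815952260237395
collar top ends [ 510.59253717 -227.39202844] [ 513.79721652 -255.04235862]
handle top front/back [ 508.84859896 -241.0916289 ] [ 469.92740297 -244.43851772]
{'fx': 307.142, 'fy': 307.142, 'cx': 256.037, 'cy': 192.682, 'k1': -0.08, 'R': [[0.222, -0.975, -0.002], [-0.943, -0.215, 0.253], [-0.247, -0.055, -0.967]], 't': [-573.496, -28.347, 390.425]}
```

```bash
python3 -m jog '[{"dx":0.036,"dy":0.032,"wz":-0.015,"grip":-1},{"dx":0.036,"dy":0.032,"wz":-0.015,"grip":-1},{"dx":0.036,"dy":0.032,"wz":-0.015,"grip":-1},{"dx":0.036,"dy":0.032,"wz":-0.015,"grip":-1},{"dx":0.036,"dy":0.032,"wz":-0.015,"grip":-1},{"dx":0.036,"dy":0.032,"wz":-0.015,"grip":-1},{"dx":0.036,"dy":0.032,"wz":-0.015,"grip":-1},{"dx":0.036,"dy":0.032,"wz":-0.015,"grip":-1},{"dx":0.036,"dy":0.032,"wz":-0.012,"grip":-1},{"dx":0.036,"dy":0.029,"wz":-0.012,"grip":-1}]' 15
python3 -m jog '[{"dz":-0.02,"grip":-1},{"dz":-0.02,"grip":-1},{"grip":-1},{"grip":-1}]'
python3 - <<'E'
from h import *
print(env.state()['ee_pos'],env.state()['ee_rot'])
import pickle
pickle.dump(env.get_calibration('wrist'),open('cw1.pkl','wb'))
w=save('wrist','w1.png')
cv2.imwrite('pics/w1b.png',cv2.resize(w[:,:,::-1],(768,576),interpolation=cv2.INTER_CUBIC))
E
```

```text
[ 127.5245464  -560.1895044   184.71076892] [-1.79909551e+02 -1.76012330e-03  1.28208442e+01]invalid input
invalid input
```

View pics/w1b.png

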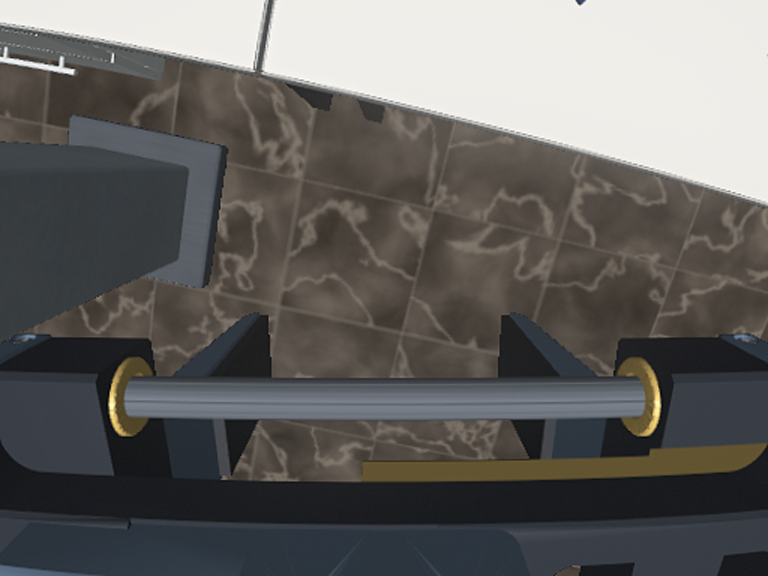

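The rows were refused and the arm hasn't moved; the picture only shows floor below the gripper. I'll fill in every key of each row.

```bash
python3 -m jog '[{"dx":0.036,"dy":0.032,"dz":0,"wx":0,"wy":0,"wz":-0.015,"grip":-1},{"dx":0.036,"dy":0.032,"dz":0,"wx":0,"wy":0,"wz":-0.015,"grip":-1},{"dx":0.036,"dy":0.032,"dz":0,"wx":0,"wy":0,"wz":-0.015,"grip":-1},{"dx":0.036,"dy":0.032,"dz":0,"wx":0,"wy":0,"wz":-0.015,"grip":-1},{"dx":0.036,"dy":0.032,"dz":0,"wx":0,"wy":0,"wz":-0.015,"grip":-1},{"dx":0.036,"dy":0.032,"dz":0,"wx":0,"wy":0,"wz":-0.015,"grip":-1},{"dx":0.036,"dy":0.032,"dz":0,"wx":0,"wy":0,"wz":-0.015,"grip":-1},{"dx":0.036,"dy":0.032,"dz":0,"wx":0,"wy":0,"wz":-0.015,"grip":-1},{"dx":0.036,"dy":0.032,"dz":0,"wx":0,"wy":0,"wz":-0.012,"grip":-1},{"dx":0.036,"dy":0.029,"dz":0,"wx":0,"wy":0,"wz":-0.012,"grip":-1}]' 15
```

```text
time_s: 1.15
ee_pos: [488.7, -241.8, 185.4]
ee_rot: [-180.0, 0.0, 4.6]
force: [-0.2, -0.9, -0.3]
gripper_width: 91.0
```

```bash
python3 -m jog '[{"dx":0,"dy":0,"dz":-0.03,"wx":0,"wy":0,"wz":0,"grip":-1},{"dx":0,"dy":0,"dz":-0.03,"wx":0,"wy":0,"wz":0,"grip":-1},{"dx":0,"dy":0,"dz":-0.03,"wx":0,"wy":0,"wz":0,"grip":-0.3},{"dx":0,"dy":0,"dz":0,"wx":0,"wy":0,"wz":0,"grip":-0.3}]'
python3 - <<'E'
from h import *
print(env.state()['ee_pos'],env.state()['ee_rot'])
import pickle
pickle.dump(env.get_calibration('wrist'),open('cw1.pkl','wb'))
w=save('wrist','w2.png')
cv2.imwrite('pics/w2b.png',cv2.resize(w[:,:,::-1],(768,576),interpolation=cv2.INTER_CUBIC))
E
```

```text
time_s: 1.55
ee_pos: [484.5, -241.8, 91.5]
ee_rot: [-179.7, 0.5, 4.6]
force: [-0.6, 0.0, 0.4]
gripper_width: 77.8
[ 484.5122016  -241.81761573   91.52090344] [-179.71190799    0.47059167    4.5994421 ]
```

View pics/w2b.png

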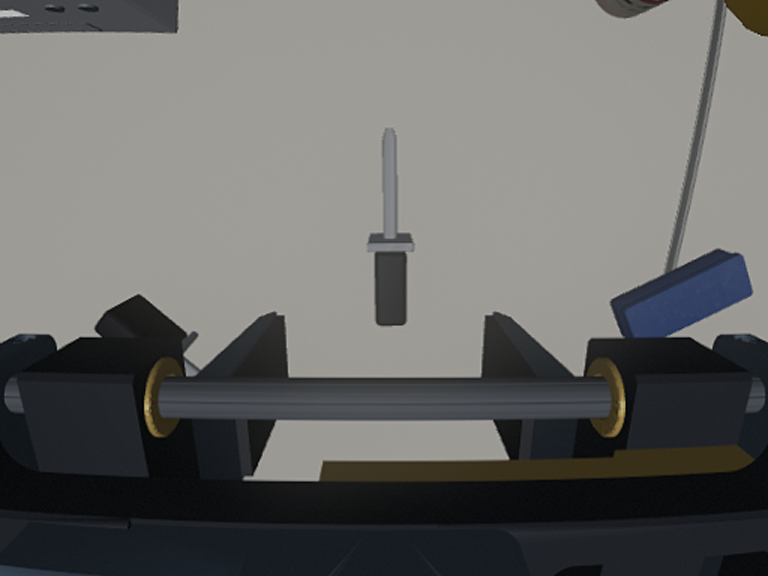

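The pin stands centrally between the jaws: tip at (389,128), handle top from (391,253) to (391,322). The slide mailer is at (680,295) and the reader's corner at the top left.

```bash
python3 - <<'E'
from h import *
import pickle
c=pickle.load(open('cw1.pkl','rb')); s=2/3
g=lambda u,v,z:at('w',u*s,v*s,z,c)[:2]
t=g(389.5,128,20);b=g(390,237,20);print('tip',t,'col',b,np.linalg.norm(t-b),np.degrees(np.arctan2(*(t-b)[::-1])))
for p in[(375,253),(406,253),(407,323),(376,323)]: print(p,g(*p,40))
print(g(390.5,253,40),g(391.5,323,40)); print(env.state()['ee_pos'])
E
```

```text
tip [ 577.91988504 -236.1875763 ] col [ 516.54716912 -241.6073053 ] 61.61155510170151 5.046609804024588
(375, 253) [ 510.06871566 -233.71353275]
(406, 253) [ 511.46457353 -250.7348501 ]
(407, 323) [ 470.9214374  -255.09634623]
(376, 323) [ 469.45850432 -237.36175381]
[ 510.7648611  -242.22492861] [ 470.19188591 -246.22937838]
[ 486.27793986 -242.85189505   93.93843612]
```

```bash
python3 -m jog '[{"dx":0.001,"dy":0,"dz":-0.02,"wx":0,"wy":0,"wz":0.008,"grip":-0.3},{"dx":0.001,"dy":0,"dz":-0.02,"wx":0,"wy":0,"wz":0,"grip":-0.3},{"dx":0,"dy":0,"dz":-0.02,"wx":0,"wy":0,"wz":0,"grip":-0.3},{"dx":0,"dy":0,"dz":-0.015,"wx":0,"wy":0,"wz":0,"grip":-0.3},{"dx":0,"dy":0,"dz":-0.01,"wx":0,"wy":0,"wz":0,"grip":-0.3},{"dx":0,"dy":0,"dz":-0.0045,"wx":0,"wy":0,"wz":0,"grip":-0.3},{"dx":0,"dy":0,"dz":0,"wx":0,"wy":0,"wz":0,"grip":-0.3},{"dx":0,"dy":0,"dz":0,"wx":0,"wy":0,"wz":0,"grip":-0.3}]'
python3 -m jog '[{"dx":0,"dy":0,"dz":0,"wx":0,"wy":0,"wz":0,"grip":1},{"dx":0,"dy":0,"dz":0,"wx":0,"wy":0,"wz":0,"grip":1},{"dx":0,"dy":0,"dz":0,"wx":0,"wy":0,"wz":0,"grip":1},{"dx":0,"dy":0,"dz":0,"wx":0,"wy":0,"wz":0,"grip":1},{"dx":0,"dy":0,"dz":0,"wx":0,"wy":0,"wz":0,"grip":1},{"dx":0,"dy":0,"dz":0,"wx":0,"wy":0,"wz":0,"grip":1},{"dx":0,"dy":0,"dz":0,"wx":0,"wy":0,"wz":0,"grip":1},{"dx":0,"dy":0,"dz":0,"wx":0,"wy":0,"wz":0,"grip":1}]' 30
```

```text
time_s: 2.4
ee_pos: [490.3, -244.1, 6.9]
ee_rot: [179.9, -0.1, 5.0]
force: [0.6, -0.2, 0.4]
gripper_width: 58.9
time_s: 3.2
ee_pos: [489.6, -243.7, 6.0]
ee_rot: [180.0, -0.0, 5.0]
force: [-0.1, 0.1, 0.3]
gripper_width: 17.8
```

```bash
python3 -m jog '[{"dx":0,"dy":0,"dz":0.02,"wx":0,"wy":0,"wz":0,"grip":1},{"dx":0,"dy":0,"dz":0.03,"wx":0,"wy":0,"wz":0,"grip":1},{"dx":0,"dy":0,"dz":0.024,"wx":0,"wy":0,"wz":0,"grip":1},{"dx":0.003,"dy":0.033,"dz":0,"wx":0,"wy":0,"wz":-0.01,"grip":1},{"dx":0.004,"dy":0.04,"dz":0,"wx":0,"wy":0,"wz":-0.01,"grip":1},{"dx":0.004,"dy":0.04,"dz":0,"wx":0,"wy":0,"wz":-0.01,"grip":1},{"dx":0.004,"dy":0.04,"dz":0,"wx":0,"wy":0,"wz":-0.01,"grip":1},{"dx":0.004,"dy":0.04,"dz":0,"wx":0,"wy":0,"wz":-0.01,"grip":1},{"dx":0.004,"dy":0.038,"dz":0,"wx":0,"wy":0,"wz":-0.02,"grip":1},{"dx":0,"dy":0,"dz":-0.014,"wx":0,"wy":0,"wz":0,"grip":1}]'
python3 -m jog '[{"dx":0,"dy":0,"dz":-0.02,"wx":0,"wy":0,"wz":0,"grip":1},{"dx":0,"dy":0,"dz":-0.01,"wx":0,"wy":0,"wz":0,"grip":1},{"dx":0,"dy":0,"dz":0,"wx":0,"wy":0,"wz":0,"grip":1},{"dx":0,"dy":0,"dz":0,"wx":0,"wy":0,"wz":0,"grip":1},{"dx":0,"dy":0,"dz":0,"wx":0,"wy":0,"wz":0,"grip":1}]'
python3 - <<'E'
from h import *
import pickle
pickle.dump(env.get_calibration('wrist'),open('cw3.pkl','wb'))
s=env.state();print(s['ee_pos'],s['ee_rot'],s['force'],s['gripper_width'])
w=save('wrist','w3.png');t=save('scene','s3.png')
a=cv2.resize(w[60:310,100:420,::-1],(640,500),interpolation=cv2.INTER_CUBIC)
print(proj('scene',[560,-13,50]))
cv2.imwrite('pics/w3b.png',a)
E
```

```text
time_s: 4.2
ee_pos: [514.2, -8.8, 67.1]
ee_rot: [-179.9, -0.2, 1.3]
force: [0.6, -1.5, -1.3]
gripper_width: 17.7
time_s: 4.7
ee_pos: [513.3, -13.0, 36.7]
ee_rot: [180.0, -0.1, 1.0]
force: [-0.3, -0.4, -1.3]
gripper_width: 17.6
[513.33477383 -13.02558056  36.71615053] [ 1.79989984e+02 -8.88005270e-02  9.81237220e-01] [-0.29651897 -0.4421451  -1.28446983] 17.59714908806637
(np.float64(240.0171570970877), np.float64(214.94394914530184))
```

View pics/w3b.png

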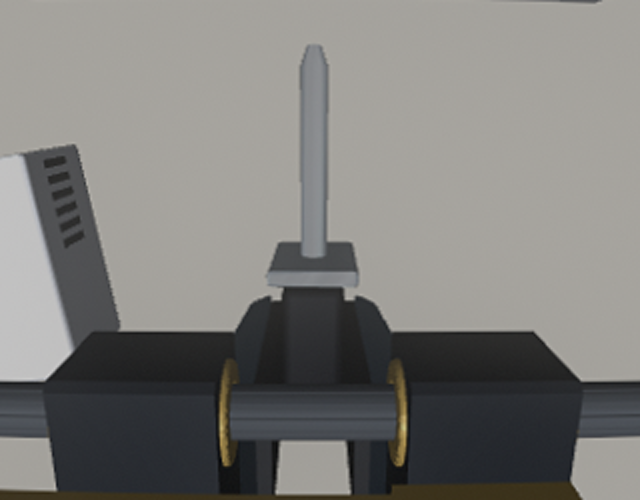

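The pin is held straight, tip at (314,45) in the crop; the reader front is just above it. I'll view the upper part of the same image, plus the scene camera.

```bash
python3 - <<'E'
import cv2,numpy as np
w=cv2.imread('pics/w3.png');s=cv2.imread('pics/s3.png')
a=cv2.resize(w[0:100,120:390],None,fx=2.9,fy=2.9,interpolation=cv2.INTER_CUBIC)
b=cv2.resize(s[160:260,150:285],None,fx=2.9,fy=2.9,interpolation=cv2.INTER_CUBIC)
o=np.zeros((590,783,3),np.uint8);o[:290]=a;o[295:585,:b.shape[1]]=b[:290]
cv2.imwrite('pics/w3c.png',o)
E
```

```text
(no output)
```

View pics/w3c.png

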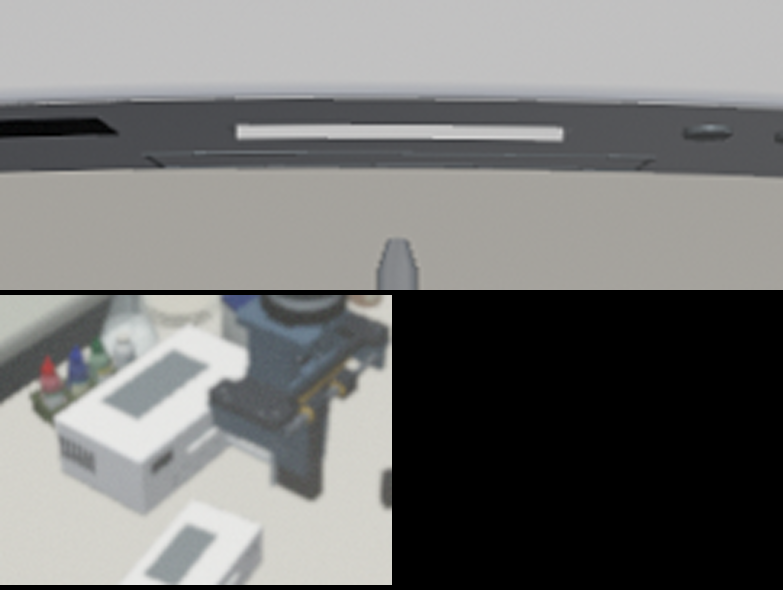

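The slot runs from (236,131) to (563,134) in the crop, and the tip at (398,239) is centred on it.

```bash
python3 - <<'E'
from h import *
import pickle
c=pickle.load(open('cw3.pkl','rb'))
g=lambda u,v,z:at('w',120+(u+.5)/2.9-.5,(v+.5)/2.9-.5,z,c)
for n,u,v,z in[('L',236,131,50),('R',563,134,50),('top edge',236,124,56),('bot',236,138,44),('tip',398,239,50),('botpanel L',100,170,0),('botpanel R',700,176,0)]: print(n,g(u,v,z).round(1))
E
```

```text
L [622.3  20.9  50. ]
R [622.9 -43.1  50. ]
top edge [622.3  19.8  56. ]
bot [622.1  21.9  44. ]
tip [602.2 -11.2  50. ]
botpanel L [623.2  64.    0. ]
botpanel R [624.4 -87.    0. ]
```

```bash
python3 -m jog '[{"dx":0,"dy":-0.012,"dz":0,"wx":0,"wy":0,"wz":0,"grip":1},{"dx":0,"dy":-0.012,"dz":0,"wx":0,"wy":0,"wz":0,"grip":1},{"dx":0,"dy":0,"dz":0,"wx":0,"wy":0,"wz":0,"grip":1},{"dx":0,"dy":0,"dz":0,"wx":0,"wy":0,"wz":0,"grip":1},{"dx":0.01,"dy":0,"dz":0,"wx":0,"wy":0,"wz":0,"grip":1},{"dx":0.01,"dy":0,"dz":0,"wx":0,"wy":0,"wz":0,"grip":1},{"dx":0.01,"dy":0,"dz":0,"wx":0,"wy":0,"wz":0,"grip":1},{"dx":0.008,"dy":0,"dz":0,"wx":0,"wy":0,"wz":0,"grip":1},{"dx":0,"dy":0,"dz":0,"wx":0,"wy":0,"wz":0,"grip":1},{"dx":0,"dy":0,"dz":0,"wx":0,"wy":0,"wz":0,"grip":1}]'
```

```text
time_s: 5.8
ee_pos: [550.5, -36.5, 35.7]
ee_rot: [180.0, 0.1, 1.0]
force: [-0.3, 0.1, -1.0]
gripper_width: 17.6
```

```bash
python3 -m jog '[{"dx":0.004,"dy":0,"dz":0,"wx":0,"wy":0,"wz":0,"grip":1},{"dx":0.004,"dy":0,"dz":0,"wx":0,"wy":0,"wz":0,"grip":1},{"dx":0.002,"dy":0,"dz":0,"wx":0,"wy":0,"wz":0,"grip":1},{"dx":0.002,"dy":0,"dz":0,"wx":0,"wy":0,"wz":0,"grip":1},{"dx":0,"dy":0,"dz":0,"wx":0,"wy":0,"wz":0,"grip":1},{"dx":0,"dy":0,"dz":0,"wx":0,"wy":0,"wz":0,"grip":1}]'
```

```text
time_s: 6.4
ee_pos: [562.2, -36.7, 35.9]
ee_rot: [180.0, 0.0, 1.0]
force: [-1.9, -0.5, -0.1]
gripper_width: 17.6
```

Contact at about 1.7 N, where expected. I'll press 2 mm further, then sweep along +y.

```bash
python3 -m jog '[{"dx":0.002,"dy":0,"dz":0,"wx":0,"wy":0,"wz":0,"grip":1},{"dx":0,"dy":0,"dz":0,"wx":0,"wy":0,"wz":0,"grip":1},{"dx":0,"dy":0,"dz":0,"wx":0,"wy":0,"wz":0,"grip":1}]'
for i in 1 2 3; do python3 -m jog '[{"dx":0,"dy":0.001,"dz":0,"wx":0,"wy":0,"wz":0,"grip":1},{"dx":0,"dy":0.001,"dz":0,"wx":0,"wy":0,"wz":0,"grip":1},{"dx":0,"dy":0,"dz":0,"wx":0,"wy":0,"wz":0,"grip":1}]'; done
```

```text
time_s: 6.7
ee_pos: [564.0, -36.7, 35.9]
ee_rot: [180.0, 0.1, 1.0]
force: [-2.6, -0.3, 0.3]
gripper_width: 17.4
time_s: 7.0
ee_pos: [564.2, -34.8, 35.7]
ee_rot: [180.0, 0.1, 1.0]
force: [-3.7, -2.7, -1.0]
gripper_width: 18.0
time_s: 7.3
ee_pos: [564.3, -32.6, 35.8]
ee_rot: [180.0, 0.0, 1.0]
force: [-3.1, -1.6, -1.2]
gripper_width: 17.6
time_s: 7.6
ee_pos: [564.5, -30.5, 35.9]
ee_rot: [-180.0, 0.0, 1.0]
force: [-4.2, -2.6, -0.6]
gripper_width: 17.7
```

```bash
python3 -m jog '[{"dx":0,"dy":0.001,"dz":0,"wx":0,"wy":0,"wz":0,"grip":1},{"dx":0,"dy":0.001,"dz":0,"wx":0,"wy":0,"wz":0,"grip":1},{"dx":0,"dy":0,"dz":0,"wx":0,"wy":0,"wz":0,"grip":1}]'
python3 -m jog '[{"dx":0,"dy":0.001,"dz":0,"wx":0,"wy":0,"wz":0,"grip":1},{"dx":0,"dy":0.001,"dz":0,"wx":0,"wy":0,"wz":0,"grip":1},{"dx":0,"dy":0,"dz":0,"wx":0,"wy":0,"wz":0,"grip":1}]'
```

```text
time_s: 7.9
ee_pos: [564.6, -28.6, 36.0]
ee_rot: [180.0, 0.0, 1.0]
force: [-3.2, -2.1, -1.2]
gripper_width: 17.8
time_s: 8.2
ee_pos: [564.6, -26.5, 36.0]
ee_rot: [180.0, 0.0, 1.0]
force: [-3.9, -1.2, -1.9]
gripper_width: 17.6
```

```bash
python3 -m jog '[{"dx":0,"dy":0.001,"dz":0,"wx":0,"wy":0,"wz":0,"grip":1},{"dx":0,"dy":0.001,"dz":0,"wx":0,"wy":0,"wz":0,"grip":1},{"dx":0,"dy":0,"dz":0,"wx":0,"wy":0,"wz":0,"grip":1}]'
```

```text
time_s: 8.5
ee_pos: [564.6, -24.5, 36.0]
ee_rot: [-180.0, 0.0, 1.0]
force: [-3.2, -2.8, -1.6]
gripper_width: 17.7
```

```bash
python3 -m jog '[{"dx":0,"dy":0.001,"dz":0,"wx":0,"wy":0,"wz":0,"grip":1},{"dx":0,"dy":0.001,"dz":0,"wx":0,"wy":0,"wz":0,"grip":1},{"dx":0,"dy":0,"dz":0,"wx":0,"wy":0,"wz":0,"grip":1}]'
python3 -m jog '[{"dx":0,"dy":0.001,"dz":0,"wx":0,"wy":0,"wz":0,"grip":1},{"dx":0,"dy":0.001,"dz":0,"wx":0,"wy":0,"wz":0,"grip":1},{"dx":0,"dy":0,"dz":0,"wx":0,"wy":0,"wz":0,"grip":1}]'
```

```text
time_s: 8.8
ee_pos: [564.6, -22.5, 36.0]
ee_rot: [-180.0, 0.0, 1.0]
force: [-3.7, -1.2, -0.3]
gripper_width: 17.8
time_s: 9.1
ee_pos: [564.6, -20.6, 36.0]
ee_rot: [180.0, -0.0, 1.0]
force: [-3.6, -2.4, -0.3]
gripper_width: 17.8
```

```bash
python3 -m jog '[{"dx":0,"dy":0.001,"dz":0,"wx":0,"wy":0,"wz":0,"grip":1},{"dx":0,"dy":0.001,"dz":0,"wx":0,"wy":0,"wz":0,"grip":1},{"dx":0,"dy":0,"dz":0,"wx":0,"wy":0,"wz":0,"grip":1}]'
```

```text
time_s: 9.4
ee_pos: [564.6, -18.5, 36.0]
ee_rot: [-180.0, 0.0, 1.0]
force: [-4.1, -2.4, -1.3]
gripper_width: 17.8
```

```bash
python3 -m jog '[{"dx":0,"dy":0.001,"dz":0,"wx":0,"wy":0,"wz":0,"grip":1},{"dx":0,"dy":0.001,"dz":0,"wx":0,"wy":0,"wz":0,"grip":1},{"dx":0,"dy":0,"dz":0,"wx":0,"wy":0,"wz":0,"grip":1}]'
python3 -m jog '[{"dx":0,"dy":0.001,"dz":0,"wx":0,"wy":0,"wz":0,"grip":1},{"dx":0,"dy":0.001,"dz":0,"wx":0,"wy":0,"wz":0,"grip":1},{"dx":0,"dy":0,"dz":0,"wx":0,"wy":0,"wz":0,"grip":1}]'
```

```text
time_s: 9.7
ee_pos: [564.6, -16.4, 36.0]
ee_rot: [-180.0, 0.0, 1.0]
force: [-2.6, -2.5, -1.2]
gripper_width: 17.6
time_s: 10.0
ee_pos: [564.6, -14.5, 36.0]
ee_rot: [180.0, 0.0, 1.0]
force: [-3.7, -1.4, -1.8]
gripper_width: 17.8
```

```bash
python3 -m jog '[{"dx":0,"dy":0.001,"dz":0,"wx":0,"wy":0,"wz":0,"grip":1},{"dx":0,"dy":0.001,"dz":0,"wx":0,"wy":0,"wz":0,"grip":1},{"dx":0,"dy":0,"dz":0,"wx":0,"wy":0,"wz":0,"grip":1}]'
```

```text
time_s: 10.3
ee_pos: [564.6, -12.5, 36.0]
ee_rot: [-180.0, 0.0, 1.0]
force: [-3.4, -1.8, -1.8]
gripper_width: 17.7
```

```bash
python3 -m jog '[{"dx":0,"dy":0.001,"dz":0,"wx":0,"wy":0,"wz":0,"grip":1},{"dx":0,"dy":0.001,"dz":0,"wx":0,"wy":0,"wz":0,"grip":1},{"dx":0,"dy":0,"dz":0,"wx":0,"wy":0,"wz":0,"grip":1}]'
python3 -m jog '[{"dx":0,"dy":0.001,"dz":0,"wx":0,"wy":0,"wz":0,"grip":1},{"dx":0,"dy":0.001,"dz":0,"wx":0,"wy":0,"wz":0,"grip":1},{"dx":0,"dy":0,"dz":0,"wx":0,"wy":0,"wz":0,"grip":1}]'
```

```text
time_s: 10.6
ee_pos: [564.6, -10.5, 36.0]
ee_rot: [180.0, 0.0, 1.0]
force: [-3.1, -2.4, 0.1]
gripper_width: 17.5
time_s: 10.9
ee_pos: [564.6, -8.4, 36.0]
ee_rot: [-180.0, -0.0, 1.0]
force: [-3.1, -2.4, -0.8]
gripper_width: 17.6
```

```bash
python3 -m jog '[{"dx":0,"dy":0.001,"dz":0,"wx":0,"wy":0,"wz":0,"grip":1},{"dx":0,"dy":0.001,"dz":0,"wx":0,"wy":0,"wz":0,"grip":1},{"dx":0,"dy":0,"dz":0,"wx":0,"wy":0,"wz":0,"grip":1}]'
```

```text
time_s: 11.2
ee_pos: [564.6, -6.5, 36.0]
ee_rot: [-180.0, 0.0, 1.0]
force: [-3.7, -1.3, -0.7]
gripper_width: 18.1
```

```bash
python3 -m jog '[{"dx":0,"dy":0.001,"dz":0,"wx":0,"wy":0,"wz":0,"grip":1},{"dx":0,"dy":0.001,"dz":0,"wx":0,"wy":0,"wz":0,"grip":1},{"dx":0,"dy":0,"dz":0,"wx":0,"wy":0,"wz":0,"grip":1}]'
python3 -m jog '[{"dx":0,"dy":0.001,"dz":0,"wx":0,"wy":0,"wz":0,"grip":1},{"dx":0,"dy":0.001,"dz":0,"wx":0,"wy":0,"wz":0,"grip":1},{"dx":0,"dy":0,"dz":0,"wx":0,"wy":0,"wz":0,"grip":1}]'
```

```text
time_s: 11.5
ee_pos: [564.6, -4.6, 36.0]
ee_rot: [180.0, -0.0, 1.0]
force: [-4.1, -2.9, -1.3]
gripper_width: 17.7
time_s: 11.8
ee_pos: [564.6, -2.5, 36.0]
ee_rot: [-180.0, 0.0, 1.0]
force: [-5.1, -1.7, -1.8]
gripper_width: 17.5
```

```bash
python3 -m jog '[{"dx":0,"dy":0.001,"dz":0,"wx":0,"wy":0,"wz":0,"grip":1},{"dx":0,"dy":0.001,"dz":0,"wx":0,"wy":0,"wz":0,"grip":1},{"dx":0,"dy":0,"dz":0,"wx":0,"wy":0,"wz":0,"grip":1}]'
```

```text
time_s: 12.1
ee_pos: [564.6, -0.4, 36.0]
ee_rot: [-180.0, -0.0, 1.0]
force: [-3.2, -1.6, -1.5]
gripper_width: 17.9
```

```bash
python3 -m jog '[{"dx":0,"dy":0.001,"dz":0,"wx":0,"wy":0,"wz":0,"grip":1},{"dx":0,"dy":0.001,"dz":0,"wx":0,"wy":0,"wz":0,"grip":1},{"dx":0,"dy":0,"dz":0,"wx":0,"wy":0,"wz":0,"grip":1}]'
python3 -m jog '[{"dx":0,"dy":0.001,"dz":0,"wx":0,"wy":0,"wz":0,"grip":1},{"dx":0,"dy":0.001,"dz":0,"wx":0,"wy":0,"wz":0,"grip":1},{"dx":0,"dy":0,"dz":0,"wx":0,"wy":0,"wz":0,"grip":1}]'
```

```text
time_s: 12.4
ee_pos: [565.9, 2.2, 36.3]
ee_rot: [-179.9, -0.2, 1.0]
force: [-1.0, 0.5, -1.9]
gripper_width: 17.9
time_s: 12.7
ee_pos: [565.8, 3.6, 36.4]
ee_rot: [180.0, -0.1, 1.0]
force: [0.6, 0.3, -1.3]
gripper_width: 17.7
```

```bash
python3 -m jog '[{"dx":0,"dy":0.001,"dz":0,"wx":0,"wy":0,"wz":0,"grip":1},{"dx":0,"dy":0.001,"dz":0,"wx":0,"wy":0,"wz":0,"grip":1},{"dx":0,"dy":0,"dz":0,"wx":0,"wy":0,"wz":0,"grip":1}]'
```

```text
time_s: 13.0
ee_pos: [564.8, 5.4, 36.0]
ee_rot: [180.0, -0.0, 1.0]
force: [-0.3, 0.3, -0.3]
gripper_width: 17.8
```

The tip dropped into the bore: fx went to about 0 near y≈1.5 mm, so the bore centre should be near y≈4.5–5. I'll ease forward.

```bash
python3 -m jog '[{"dx":0.001,"dy":0,"dz":0,"wx":0,"wy":0,"wz":0,"grip":1},{"dx":0.001,"dy":0,"dz":0,"wx":0,"wy":0,"wz":0,"grip":1},{"dx":0.001,"dy":0,"dz":0,"wx":0,"wy":0,"wz":0,"grip":1},{"dx":0.001,"dy":0,"dz":0,"wx":0,"wy":0,"wz":0,"grip":1},{"dx":0,"dy":0,"dz":0,"wx":0,"wy":0,"wz":0,"grip":1},{"dx":0,"dy":0,"dz":0,"wx":0,"wy":0,"wz":0,"grip":1}]'
```

```text
time_s: 13.6
ee_pos: [568.6, 5.3, 35.9]
ee_rot: [180.0, 0.0, 1.0]
force: [0.2, -0.1, -1.6]
gripper_width: 17.6
```

```bash
python3 -m jog '[{"dx":0.0015,"dy":0,"dz":0,"wx":0,"wy":0,"wz":0,"grip":1},{"dx":0.0015,"dy":0,"dz":0,"wx":0,"wy":0,"wz":0,"grip":1},{"dx":0.0015,"dy":0,"dz":0,"wx":0,"wy":0,"wz":0,"grip":1},{"dx":0.0015,"dy":0,"dz":0,"wx":0,"wy":0,"wz":0,"grip":1},{"dx":0,"dy":0,"dz":0,"wx":0,"wy":0,"wz":0,"grip":1},{"dx":0,"dy":0,"dz":0,"wx":0,"wy":0,"wz":0,"grip":1}]'
```

```text
time_s: 14.2
ee_pos: [574.6, 5.3, 35.9]
ee_rot: [180.0, 0.0, 1.0]
force: [-1.1, -0.3, -1.1]
gripper_width: 17.7
```

```bash
python3 -m jog '[{"dx":0.002,"dy":0,"dz":0,"wx":0,"wy":0,"wz":0,"grip":1},{"dx":0.002,"dy":0,"dz":0,"wx":0,"wy":0,"wz":0,"grip":1},{"dx":0.002,"dy":0,"dz":0,"wx":0,"wy":0,"wz":0,"grip":1},{"dx":0.002,"dy":0,"dz":0,"wx":0,"wy":0,"wz":0,"grip":1},{"dx":0,"dy":0,"dz":0,"wx":0,"wy":0,"wz":0,"grip":1},{"dx":0,"dy":0,"dz":0,"wx":0,"wy":0,"wz":0,"grip":1}]'
```

```text
time_s: 14.8
ee_pos: [582.6, 5.3, 35.9]
ee_rot: [180.0, 0.0, 1.0]
force: [-0.8, 0.2, -1.3]
gripper_width: 17.2
```

```bash
python3 -m jog '[{"dx":0.002,"dy":0,"dz":0,"wx":0,"wy":0,"wz":0,"grip":1},{"dx":0.002,"dy":0,"dz":0,"wx":0,"wy":0,"wz":0,"grip":1},{"dx":0.002,"dy":0,"dz":0,"wx":0,"wy":0,"wz":0,"grip":1},{"dx":0.002,"dy":0,"dz":0,"wx":0,"wy":0,"wz":0,"grip":1},{"dx":0,"dy":0,"dz":0,"wx":0,"wy":0,"wz":0,"grip":1},{"dx":0,"dy":0,"dz":0,"wx":0,"wy":0,"wz":0,"grip":1}]'
```

```text
time_s: 15.4
ee_pos: [590.6, 5.3, 35.9]
ee_rot: [180.0, 0.0, 1.0]
force: [-0.1, -0.1, -1.6]
gripper_width: 17.5
```

Collar contact is expected near x≈595; I'll creep in with 0.5–1 mm steps.

```bash
python3 -m jog '[{"dx":0.001,"dy":0,"dz":0,"wx":0,"wy":0,"wz":0,"grip":1},{"dx":0.001,"dy":0,"dz":0,"wx":0,"wy":0,"wz":0,"grip":1},{"dx":0,"dy":0,"dz":0,"wx":0,"wy":0,"wz":0,"grip":1}]'
python3 -m jog '[{"dx":0.0005,"dy":0,"dz":0,"wx":0,"wy":0,"wz":0,"grip":1},{"dx":0.0005,"dy":0,"dz":0,"wx":0,"wy":0,"wz":0,"grip":1},{"dx":0,"dy":0,"dz":0,"wx":0,"wy":0,"wz":0,"grip":1}]'
```

```text
time_s: 15.7
ee_pos: [592.8, 5.3, 36.0]
ee_rot: [180.0, -0.0, 1.0]
force: [0.3, -0.6, -1.3]
gripper_width: 17.9
time_s: 16.0
ee_pos: [593.7, 5.3, 36.0]
ee_rot: [180.0, -0.0, 1.0]
force: [0.0, 0.0, -1.1]
gripper_width: 17.4
```

```bash
python3 -m jog '[{"dx":0.0005,"dy":0,"dz":0,"wx":0,"wy":0,"wz":0,"grip":1},{"dx":0,"dy":0,"dz":0,"wx":0,"wy":0,"wz":0,"grip":1},{"dx":0,"dy":0,"dz":0,"wx":0,"wy":0,"wz":0,"grip":1}]'
```

```text
time_s: 16.3
ee_pos: [594.1, 5.3, 36.0]
ee_rot: [180.0, 0.0, 1.0]
force: [-0.3, 0.6, -0.9]
gripper_width: 17.9
```

```bash
python3 -m jog '[{"dx":0.0005,"dy":0,"dz":0,"wx":0,"wy":0,"wz":0,"grip":1},{"dx":0,"dy":0,"dz":0,"wx":0,"wy":0,"wz":0,"grip":1},{"dx":0,"dy":0,"dz":0,"wx":0,"wy":0,"wz":0,"grip":1}]'
```

```text
time_s: 16.6
ee_pos: [594.7, 5.3, 36.0]
ee_rot: [180.0, -0.0, 1.0]
force: [0.4, -0.2, -0.4]
gripper_width: 17.4
```

```bash
python3 -m jog '[{"dx":0.0005,"dy":0,"dz":0,"wx":0,"wy":0,"wz":0,"grip":1},{"dx":0,"dy":0,"dz":0,"wx":0,"wy":0,"wz":0,"grip":1},{"dx":0,"dy":0,"dz":0,"wx":0,"wy":0,"wz":0,"grip":1}]'
```

```text
time_s: 16.9
ee_pos: [595.1, 5.3, 36.0]
ee_rot: [180.0, 0.0, 1.0]
force: [-0.3, -0.3, -0.2]
gripper_width: 17.2
```

```bash
python3 - <<'E'
from h import *
w=save('wrist','w4.png')
cv2.imwrite('pics/w4b.png',cv2.resize(w[0:290,100:420,::-1],(660,598),interpolation=cv2.INTER_CUBIC))
E
```

```text
(no output)
```

View pics/w4b.png

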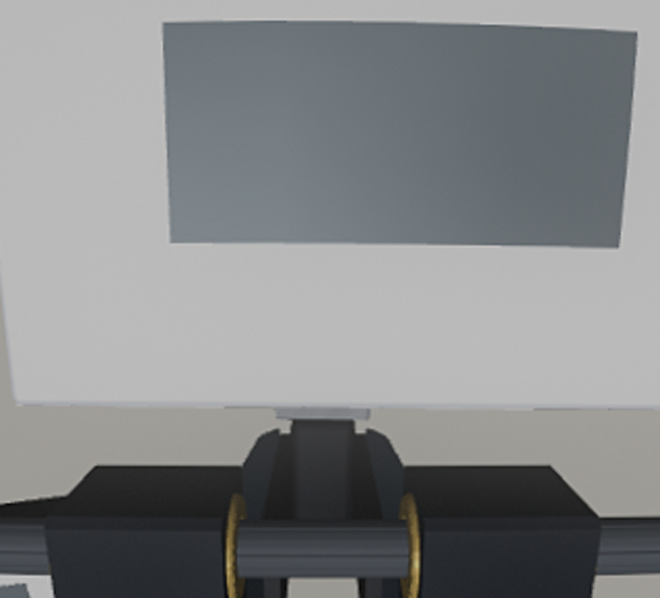

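The collar (322,412) is almost flush with the panel, and the shank is out of sight inside. I'll continue to contact.

```bash
python3 -m jog '[{"dx":0.0005,"dy":0,"dz":0,"wx":0,"wy":0,"wz":0,"grip":1},{"dx":0,"dy":0,"dz":0,"wx":0,"wy":0,"wz":0,"grip":1},{"dx":0,"dy":0,"dz":0,"wx":0,"wy":0,"wz":0,"grip":1}]'
```

```text
time_s: 17.25
ee_pos: [595.4, 5.3, 35.9]
ee_rot: [180.0, 0.0, 1.0]
force: [0.1, -0.3, -1.0]
gripper_width: 17.4
```

```bash
python3 -m jog '[{"dx":0.0005,"dy":0,"dz":0,"wx":0,"wy":0,"wz":0,"grip":1},{"dx":0,"dy":0,"dz":0,"wx":0,"wy":0,"wz":0,"grip":1},{"dx":0,"dy":0,"dz":0,"wx":0,"wy":0,"wz":0,"grip":1}]'
```

```text
time_s: 17.55
ee_pos: [595.5, 5.4, 35.9]
ee_rot: [180.0, 0.1, 1.0]
force: [-3.6, 0.2, 0.5]
gripper_width: 17.8
```

```bash
python3 -m jog '[{"dx":0.0005,"dy":0,"dz":0,"wx":0,"wy":0,"wz":0,"grip":1},{"dx":0,"dy":0,"dz":0,"wx":0,"wy":0,"wz":0,"grip":1},{"dx":0,"dy":0,"dz":0,"wx":0,"wy":0,"wz":0,"grip":1}]'
```

```text
time_s: 17.85
ee_pos: [595.5, 5.3, 35.9]
ee_rot: [-180.0, 0.1, 1.0]
force: [-6.0, 0.8, 1.5]
gripper_width: 17.8
```

Collar contact: fx is 6 N and x has stopped at 595.5. I'll relieve the pressure, open, and rise straight up.

```bash
python3 -m jog '[{"dx":-0.0007,"dy":0,"dz":0,"wx":0,"wy":0,"wz":0,"grip":1},{"dx":0,"dy":0,"dz":0,"wx":0,"wy":0,"wz":0,"grip":1},{"dx":0,"dy":0,"dz":0,"wx":0,"wy":0,"wz":0,"grip":1}]'
python3 -m jog '[{"dx":0,"dy":0,"dz":0,"wx":0,"wy":0,"wz":0,"grip":0.3},{"dx":0,"dy":0,"dz":0,"wx":0,"wy":0,"wz":0,"grip":0.1},{"dx":0,"dy":0,"dz":0,"wx":0,"wy":0,"wz":0,"grip":0},{"dx":0,"dy":0,"dz":0,"wx":0,"wy":0,"wz":0,"grip":0},{"dx":0,"dy":0,"dz":0,"wx":0,"wy":0,"wz":0,"grip":0},{"dx":0,"dy":0,"dz":0,"wx":0,"wy":0,"wz":0,"grip":0}]'
python3 - <<'E'
from h import *
import pickle
s=env.state();print(s['ee_pos'],s['force'],s['gripper_width'])
pickle.dump(env.get_calibration('wrist'),open('cw5.pkl','wb'))
w=save('wrist','w5.png')
cv2.imwrite('pics/w5b.png',cv2.resize(w[150:290,160:360,::-1],(800,560),interpolation=cv2.INTER_CUBIC))
E
```

```text
time_s: 18.15
ee_pos: [595.5, 5.4, 35.9]
ee_rot: [180.0, 0.1, 1.0]
force: [-4.6, -0.5, 1.6]
gripper_width: 17.7
time_s: 18.75
ee_pos: [596.1, 5.3, 36.0]
ee_rot: [180.0, -0.0, 1.0]
force: [-0.1, -0.4, 0.3]
gripper_width: 45.6
[596.13216733   5.29120661  36.01254192] [-0.05476051 -0.40889084  0.32876625] 45.57965652429265
```

View pics/w5b.png

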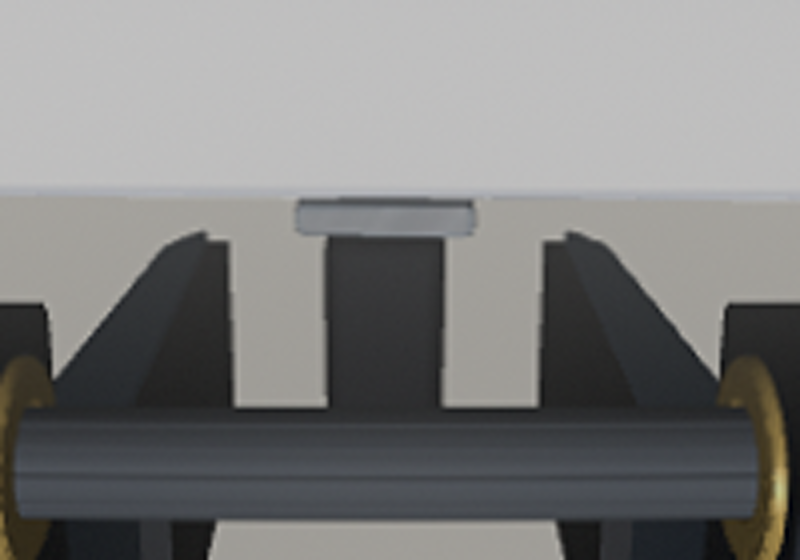

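Released: there is clear space on both sides of the handle, and the collar top spans rows 202–236, just in front of the panel edge (row 195). I'll check the gap with the calibration, then raise the gripper.

```bash
python3 - <<'E'
from h import *
import pickle
c=pickle.load(open('cw5.pkl','rb'))
g=lambda u,v,z:at('w',160+(u+.5)/4-.5,150+(v+.5)/4-.5,z,c).round(1)
print('panel edge',g(385,195,78));print('collar front/back top',g(385,202,69),g(385,236,69),'ends',g(297,220,69),g(474,220,69))
E
python3 -m jog '[{"dx":0,"dy":0,"dz":0.02,"wx":0,"wy":0,"wz":0,"grip":0},{"dx":0,"dy":0,"dz":0.02,"wx":0,"wy":0,"wz":0,"grip":0},{"dx":0,"dy":0,"dz":0.03,"wx":0,"wy":0,"wz":0,"grip":0},{"dx":-0.02,"dy":0,"dz":0.03,"wx":0,"wy":0,"wz":0,"grip":0},{"dx":-0.03,"dy":0,"dz":0.02,"wx":0,"wy":0,"wz":0,"grip":0},{"dx":-0.03,"dy":0,"dz":0,"wx":0,"wy":0,"wz":0,"grip":0},{"dx":-0.03,"dy":0,"dz":0,"wx":0,"wy":0,"wz":0,"grip":0},{"dx":0,"dy":0,"dz":0,"wx":0,"wy":0,"wz":0,"grip":0},{"dx":0,"dy":0,"dz":0,"wx":0,"wy":0,"wz":0,"grip":0}]'
python3 - <<'E'
from h import *
import pickle
pickle.dump(env.get_calibration('wrist'),open('cw6.pkl','wb'))
w=save('wrist','w6.png');t=save('scene','s6.png')
a=cv2.resize(w[20:220,160:400,::-1],None,fx=2.5,fy=2.5,interpolation=cv2.INTER_CUBIC)
cv2.imwrite('pics/w6b.png',a)
b=t[150:270,150:310,::-1];cv2.imwrite('pics/s6b.png',cv2.resize(b,(800,600),interpolation=cv2.INTER_CUBIC))
E
```

```text
panel edge [623.4   6.7  78. ]
collar front/back top [619.8   6.6  69. ] [614.8   6.5  69. ] ends [617.  19.  69.] [617.4  -6.   69. ]
time_s: 19.7
ee_pos: [486.1, 5.3, 156.5]
ee_rot: [180.0, -0.1, 1.0]
force: [0.4, 0.2, -0.1]
gripper_width: 45.9
```

View pics/w6b.png

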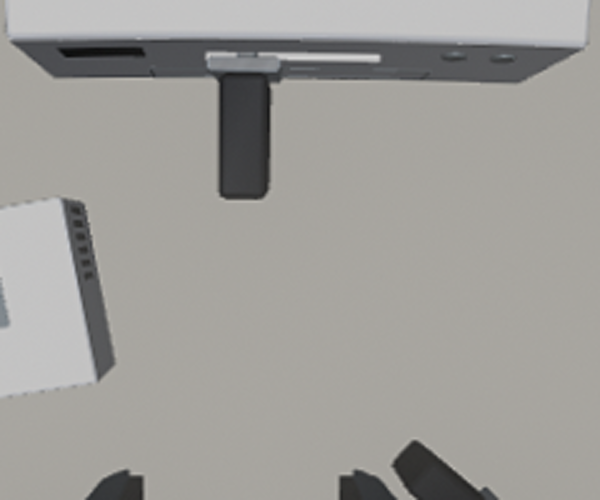

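View pics/s6b.png

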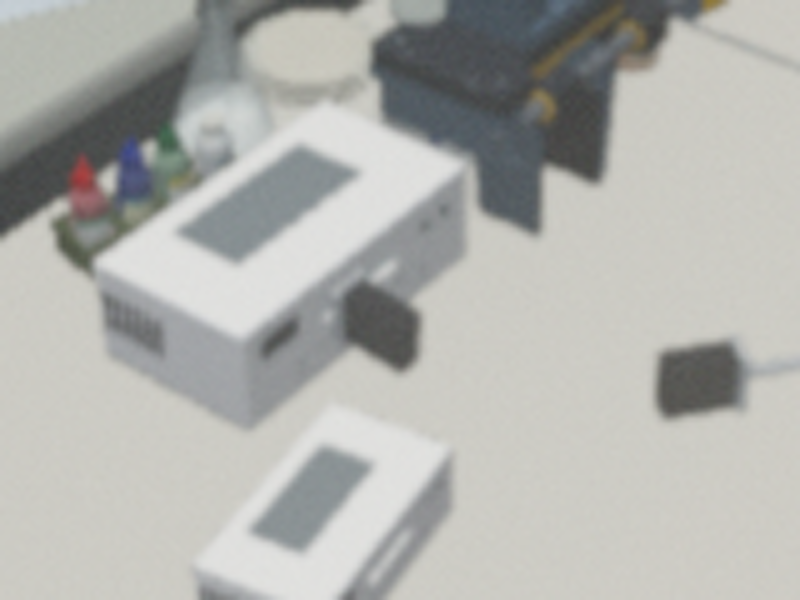

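The pin hangs in the slot with its collar at the panel, the handle straight out, and the gripper well clear. By my measurement the top of the collar is about 3 mm from the panel, including the slight droop, and the limit is 5 mm at the middle. I'm handing in.

```bash
python3 -c "
from workcell import env
print(env.state()['time_s'],env.state()['force']);print(env.job_done())"
```

```text
19.8 [ 0.30066094 -0.77874114 -0.11849745]
the job is handed in; nothing more can be done
None
```

The reader is locked for transport: the right-hand pin is in the larger reader's bore, with its collar at the front panel and the gripper let go. I handed it in at 19.8 s; no verdict was reported.

- **Finding the bore:** I swept the tip along the carriage at about 3–4 N of pressure (one reading 5.1 N). It dropped in at world y ≈ 1.5 mm, and I pushed on at y ≈ 5 mm, about 17 mm to the left of the slot's middle.
- **Pushing home:** The pin slid in with almost no force until the collar met the panel. Force then rose to about 6 N, the highest I read, and I eased off before releasing.
- **Last checks:** After release the camera put the collar's top edge about 3.5 mm from the panel. The pin droops slightly, so the middle of the collar should be closer; the limit is 5 mm. I estimated that droop at about 0.07 rad from the clearances and did not measure it. The last pictures show the handle straight out and the gripper well clear.
- **Not checked or disagreeing:**
  - I did not measure the bystanders again, but nothing was planned near them and no unexpected force showed.
  - The top and wrist cameras differed by about 2 mm on the slot's position.
  - The first two moves were refused for missing keys, without moving the arm.

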